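Shut the drying tray and hold the air lever level

TASK

The washed parts in the small drying box are ready to be blown dry: push its open tray drawer fully home until it snaps into its detent, and only then press the spring-loaded paddle lever beside it down until the lever is level, without ever pushing it on down to its bottom stop. It is a dead-man lever that springs up when let go, so keep it pressed at level: the program finishes while the robot is still holding it there. Leave the things lying around the box where they are.

Things in the scene. Friction and masses are not known exactly. Their poses are not given: they have to be found in the camera images.
- drying_box: Low grey drying box bolted to the worktop. Origin: centre of the underside of its 190 (x) x 270 (y) x 8 mm base plate, on the worktop; x points to its back (the drawer is pushed home along x), y left, z up; turned up to 0.35 rad. Left: drawer housing, y -5 to 125, front edge x = -80, top 81 mm high. Right: valve block at y = -85 with two steel cheeks (100 mm high, x 38 to 72) that carry the lever.
- drawer (a joint): How far the tray drawer is out, m: 0 = fully home, 0.1 = its limit; starts 0.045 to 0.08 out. It slides with about 1 N of friction; from 10 to 4 mm out a sprung detent resists with up to a further 6 N, then pulls the drawer home and keeps it there.
- drawer_front (a point): Middle of the front edge of the drawer's dark pull lip (80 mm wide, 8 thick, 14 deep); 66 mm above the worktop, at y = +60 mm in the drying box's frame and, when home, x = -100 mm. The grey front plate (128 mm wide, 12 to 76 mm above the worktop) is 13 mm behind this edge. Small parts lie loose in the tray. Axes as the drying box's.
- lever (a joint): Angle of the lever, rad: 0 = up, where its spring holds it (pad sloping up toward the robot), 0.45 = level, 0.80 = bottom stop. It springs back to 0 when let go. A push on the middle of the pad takes about 2 N to start, 6 N at level and 9 N at the bottom stop.
- lever_pad (a point): Middle of the upper face of the lever's black pad (46 mm along the lever, 50 wide, 12 thick). In the drying box's frame, mm: y = -85; lever up: x = -40, 137 above the worktop; level: x = -53, 91 above it. The pivot, along y, is at x = 55, 85 above the worktop. A small fixed steel bar beside the pivot shows level.
- block: Bystander: sanding block, 63 x 111 x 32 mm, left of the box; origin at the centre of its underside.
- pencil: Bystander: flat carpenter pencil, 169 x 15 x 8 mm, lying in front and left of the box; origin at the centre of its underside.
- driver: Bystander: screwdriver, 218 x 27 x 29 mm, lying right of the box; origin at the centre of its underside.
- torch: Bystander: black torch, 140 x 37 x 37 mm, lying in front and right of the box; origin at the centre of its underside.
- offcut: Bystander: strip of pine, 45 x 140 x 19 mm, lying far right; origin at the centre of its underside.

How it is judged:
On the way, in this order (a step that is already met when the one before it is completed fails the run):
1. the tray drawer is home in its detent (value of joint drawer below 0.003 m and value of joint lever below 0.2 rad), for 0.2 s.
2. the robot holds the lever level for a second (value of joint drawer below 0.003 m and value of joint lever between 0.33 and 0.57 rad and contact force between any of the fingers, the arm and lever above 1.5 N), for 1 s.
At the end, for the whole second after the job is handed in: The drawer is home in its detent (less than 3 mm out) and the robot is holding the lever still and level (joint 0.33 to 0.57, about 7 degrees either way) with at least 1.5 N on it (all of step 2 and velocity of joint lever between -0.1 and 0.1 rad/s); the arm keeps its last pose, push and grip.
It fails at once if the lever is worked before the drawer is home (value of joint lever above 0.2 rad and value of joint drawer above 0.005 m).
It fails at once if the lever is pushed down to its bottom stop (value of joint lever above 0.74 rad).
It fails at once if a bystander is shifted by more than 30 mm (distance of any of block, pencil, driver, torch, offcut from where it was at the start of the episode above 0.03 m).
It also fails if it takes over 51 s, if anything falls off the work surface, if the arm or the gripper's body presses on something with over 40 N, if the wrist force passes 120 N, or if a joint passes its speed limit or range.

ROBOT

A 7-joint arm with a two-finger parallel gripper is mounted at the origin on a cart in front of the work surface, level with it; the furniture and walls round the work are solid. World frame = base frame: x ahead of the robot, y to its left, z up, the work surface at z = 0. Lengths are in m, angles in rad, forces in N, time in s.
With the tool pointing down it reaches from about 0.425 to 0.875 m from the base axis. Payload 4.7 kg.
Tool frame: the origin (TCP) lies at the very end of the fingers, on their centre line; the grasp point (between the pads) lies 19 mm behind it (manip.grasp_offset is the distance from the TCP to the grasp point, in m); z points along the fingers, y is the direction in which the jaws open and shut (so a half turn about z gives the same grasp; the last joint's range is limited). The gripper opens to 85 mm and grips with 20 to 120 N. Pads are 22 mm wide; open, the fingers measure 114 mm over their backs; the gripper's body (76 mm by 85 mm) begins 54 mm behind the grasp point. The pads swing forward as they close: fully open they stand 13 mm farther back than shut.
Start: joints at [1.131, 0.321, -0.07, 1.45, 0.023, 1.371, -0.057], TCP at [0.285, -0.584, 0.206] pointing down, gripper open.
Joint ranges: [-2.86, 2.86], [-0.3, 2.09], [-1.38, 1.24], [0.06, 2.45], [-1.56, 4.7], [0.09, 2.05], [-2.69, 2.69]. Speed limits (rad/s): [2.57, 2.57, 3.14, 3.14, 3.14, 3.14, 3.14].

INTERFACE

Orientations are given as [roll, pitch, yaw] about the fixed x, y, z axes, in that order (R = Rz(yaw) Ry(pitch) Rx(roll)).
In Python, from rig import manip, optics gives the robot as it stands. The module is installed in compiled form; this text tells all that it offers.
- The arm moves only by the tool apply_moves, never from a script. Its argument "motion" is a list of rows, each a list of 6 numbers: the shift along the tool's x, y, z in m, then the turn, a rotation vector about the tool's x, y, z in degrees. In form: [[x, y, z, wx, wy, wz], ...]. A call has 1 to 10 rows; each row shifts and turns the commanded pose from where the row before left it, along the tool's axes as they then stand; what a row does not reach is not made up. A row lasts 1/10 s, in which the tool goes at most 50 mm and 8.59 degrees, less where a joint would pass 70% of its speed; a pose out of reach is approached as far as the arm can. A call with a gripper value outside its range is refused whole. "gripper" is the gripper's target within -1 to 1 (shut at 1, half-way at 0, fully open at -1), set as the call begins (left out, the last holds). The fingers move at their own pace and stop on an object; the grip force is fixed at half the most. Time passes only in rows, so rows that do not move let the fingers close. It gives the time, the measured TCP pose, the force and the opening at its end, in the units of the state.
- manip.state(): the state, without advancing time (a new reading comes with each control period).
- optics.read_camera(name): name is "scene" or "top" or "wrist"; returns a dict with "image" (420x560x3 uint8, red, green, blue), "intrinsics" (3x3 intrinsics, pixels), "R" (3x3) and "t" (3): a world point X has camera coordinates R X + t; the wrist camera has in their place "mount" (4x4, takes a point from camera to tool coordinates, whose origin is the TCP and whose axes are the flange's). Camera axes: x right, y down, z forward; pixel columns grow to the right and rows downward; lengths in m; the calibration is good to about 2 mm. A picture is of the moment at which its call begins: read the wrist's pose just before it. There is no depth.
- manip.hand_in(): hands the job in, once; it reports no verdict.
Trained networks look in a picture, given as the dict that the camera call returned (one of the last four; its "shot" number tells which), for a name from the list of things; names that differ only in an ending like _2 or _b are one class to them, and where a whole thing is asked for, a point or a joint stands for the part that bears it (a point fixed in the world has none). Each returns a list of dicts, best first, with "p" (0 to 1); they miss things now and then, are a little off and sometimes report something else, mostly with a low value. They report only what shows in the picture. A call takes as long as a camera call.
- optics.outline_of(query, picture): "mask" (420x560 bool, what is visible of it) and "pixel" ([column, row] in pixels, amid what is visible of it).
The state is a dict: "time_s": time; "qpos": joint angles; "joint_vel": joint speeds; "joint_torque": joint torques, N m; "tool_pos": TCP position; "orientation": TCP orientation; "ft_force": force on the tool from outside, world axes, zero at the start; "moment": the same for the moment, N m; "grip_width": finger opening in m.
Only numpy, scipy, OpenCV 4.12 (cv2) and the standard library are available. Lean on these libraries where they do the work, as an engineer would, in place of code of your own. Each camera call takes 0.05 s, during which the arm holds its last target.

## Working session

There is one attempt and no reset: what is moved stays moved. The work goes in short steps, Python scripts to look and compute and a tool call to move; the robot and the scene stay as the last step left them, time stands still between calls to the robot, and variables do not carry over. Pictures are saved under pics/ and viewed, and the job is handed in when it is done.

Besides the shell and the picture viewer there is one more tool, called as name(argument=value, ...) on one line, values as JSON. apply_moves: Moves the arm, as the interface text tells. Its arguments: {"type":"object","properties":{"motion":{"type":"array"},"gripper":{"type":"number"}},"required":["motion"]}

```bash
mkdir -p pics
cat > look.py <<'E'
import cv2,numpy as np,pickle,sys
from rig import manip,optics
s=manip.state(); print({k:np.round(v,3).tolist() for k,v in s.items()})
for n in ['scene','top']:
    p=optics.read_camera(n); pickle.dump(p,open(n+'.pkl','wb'))
    cv2.imwrite(f'pics/{n}_{sys.argv[1]}.png',p['image'][:,:,::-1])
    for q in ['drying_box','drawer_front','lever_pad']:
        r=optics.outline_of(q,p)
        for d in r[:2]:
            ys,xs=np.nonzero(d['mask']); print(n,q,round(d['p'],2),d['pixel'],xs.min(),xs.max(),ys.min(),ys.max())
E
python3 look.py 0
```

```text
{'time_s': 0.0, 'qpos': [1.131, 0.322, -0.07, 1.452, 0.023, 1.371, -0.057], 'joint_vel': [-0.001, 0.0, -0.0, 0.001, 0.001, -0.0, -0.002], 'joint_torque': [-0.001, -49.359, -0.383, -31.434, 0.013, 0.011, -0.0], 'tool_pos': [0.285, -0.584, 0.205], 'orientation': [-3.14, 0.0, 0.454], 'ft_force': [-1.578, -0.055, 0.031], 'moment': [-0.01, 0.031, 0.004], 'grip_width': 0.085}
scene drying_box 0.56 [263.0, 233.0] 220 310 187 256
scene drying_box 0.18 [233.8, 258.7] 223 251 246 273
scene drawer_front 0.66 [289.9, 242.1] 272 308 224 254
scene lever_pad 0.6 [329.5, 222.9] 322 334 210 231
scene lever_pad 0.54 [279.0, 195.2] 258 292 187 200
top drying_box 0.71 [285.5, 190.3] 238 347 141 257
top lever_pad 0.9 [329.6, 183.5] 317 342 152 199
top lever_pad 0.51 [372.5, 242.9] 348 400 227 255
```

```bash
python3 -c "
import cv2
for n,(x,y,w,h) in dict(scene=(160,140,280,210),top=(180,110,280,210)).items():
    i=cv2.imread(f'pics/{n}_0.png'); cv2.imwrite(f'pics/{n}_0z.png',cv2.resize(i[y:y+h,x:x+w],(800,600),interpolation=cv2.INTER_CUBIC))"
```

```text
(no output)
```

View pics/scene_0.png

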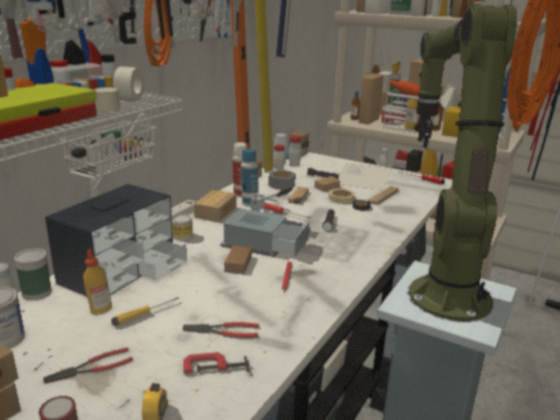

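View pics/top_0.png

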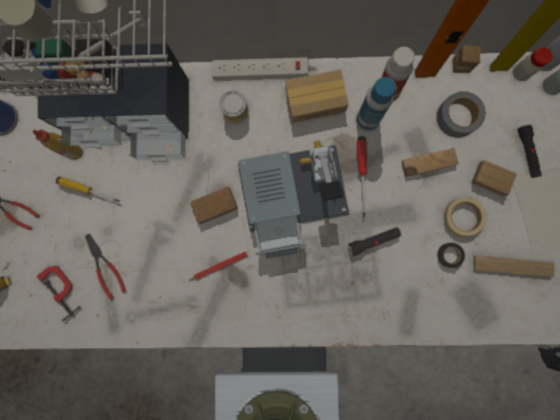

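View pics/top_0z.png

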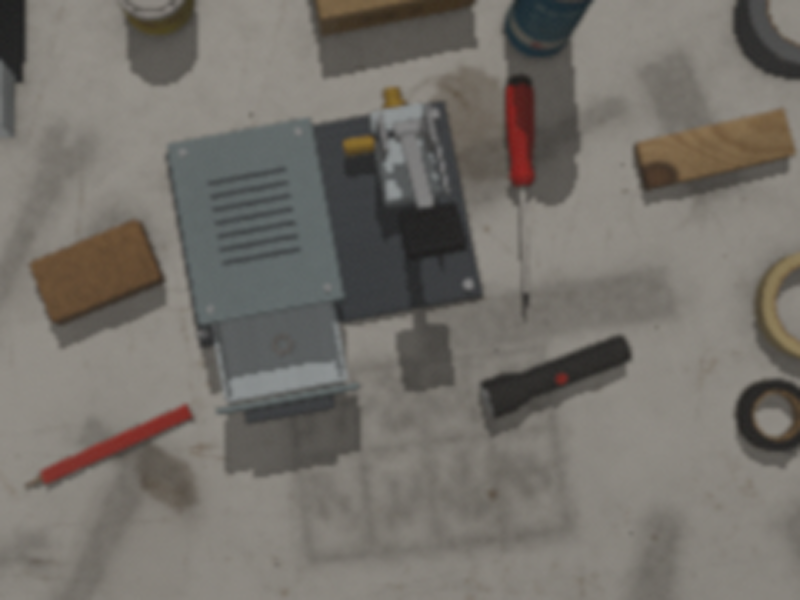

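View pics/scene_0z.png

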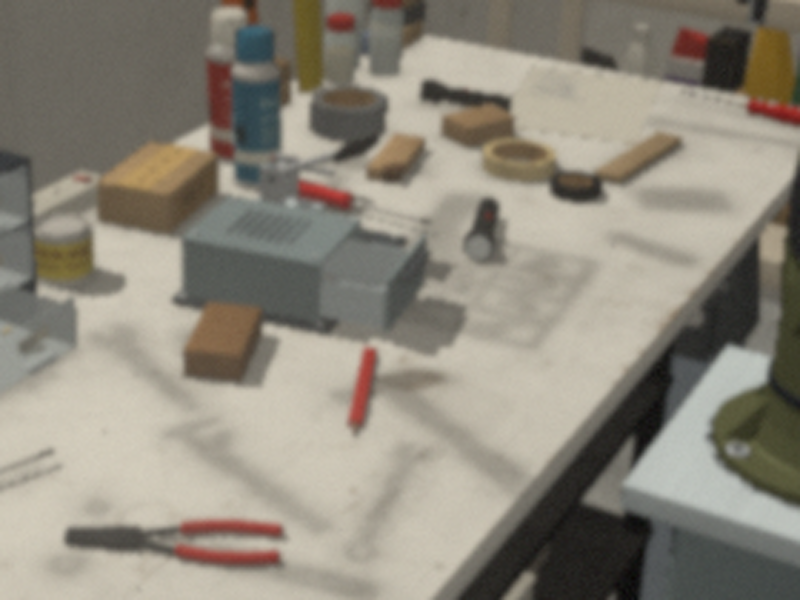

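```bash
cat > fit.py <<'E'
import numpy as np,pickle
from scipy.optimize import least_squares
p=pickle.load(open('top.pkl','rb'));K,R,t=p['intrinsics'],p['R'],p['t']
z=lambda a:np.array(a)/ (800/280)+[180,110]
obs=[((-.08,.125,.081),(199,326)),((-.08,-.005,.081),(342,300)),((.095,-.135,.008),(443,102)),((-.095,-.135,.008),(481,297)),
 ('d',.124,(218,408)),('d',-.004,(357,385)),((-.040,-.085,.137),(433,230))]
def W(P,q):
    c,s=np.cos(q[2]),np.sin(q[2]); return np.array([q[0]+c*P[0]-s*P[1],q[1]+s*P[0]+c*P[1],P[2]])
def proj(X):
    c=K@(R@X+t); return c[:2]/c[2]
def f(q):
    r=[]
    for o in obs:
        if o[0]=='d': P=(-.087-q[3],o[1],.076);u=o[2]
        else: P,u=o
        r.append(proj(W(P,q))-z(u))
    return np.array(r).ravel()
s=least_squares(f,[.65,-.05,.1,.06]);q=s.x
if __name__=='__main__':
    print(K,R.round(3),t,q,s.fun.reshape(-1,2).round(2),sep='\n')
    print('lip now',W((-.1-q[3],.06,.066),q),'lip home',W((-.1,.06,.066),q),'pad up',W((-.04,-.085,.137),q),'level',W((-.053,-.085,.091),q))
    import cv2
    for n in ['top','scene']:
        pp=pickle.load(open(n+'.pkl','rb'))
        K,R,t=pp['intrinsics'],pp['R'],pp['t']
        im=pp['image'][:,:,::-1].copy();im=cv2.resize(im,None,fx=3,fy=3)
        for P in [(-.08,.125,.081),(-.08,-.005,.081),(.095,-.135,.008),(-.095,-.135,.008),(-.095,.135,.0),(-.087-q[3],.124,.076),(-.087-q[3],-.004,.076),(-.087-q[3],.124,.012),(-.087-q[3],-.004,.012),(-.1-q[3],.1,.066),(-.1-q[3],.02,.066),(-.04,-.085,.137)]:
            u=proj(W(P,q)); cv2.circle(im,(int(u[0]*3+1.5),int(u[1]*3+1.5)),3,(0,0,255),1)
        c=proj(W((-.05,0,.05),q))*3;c=c.astype(int)
        cv2.imwrite(f'pics/fit_{n}.png',cv2.resize(im[c[1]-180:c[1]+180,c[0]-240:c[0]+240],(800,600)))
E
python3 fit.py
```

```text
[[421.78370306   0.         279.91838674]
 [  0.         421.78370306 210.74342354]
 [  0.           0.           1.        ]]
[[-0.016 -0.999 -0.032]
 [-0.995  0.019 -0.097]
 [ 0.098  0.031 -0.995]]
[-0.0104755   0.57326555  1.07635807]
[ 0.63412122 -0.0549358   0.16433723  0.06616017]
[[-0.59  0.43]
 [ 0.75  0.06]
 [ 0.49 -0.64]
 [ 1.    0.16]
 [-1.57  0.71]
 [ 0.5  -0.53]
 [-0.48 -0.26]]
lip now [ 0.46038382 -0.02292774  0.066     ] lip home [ 0.52565261 -0.01210404  0.066     ] pad up [ 0.60856602 -0.14533454  0.137     ] level [ 0.59574117 -0.14746132  0.091     ]
```

View pics/fit_top.png

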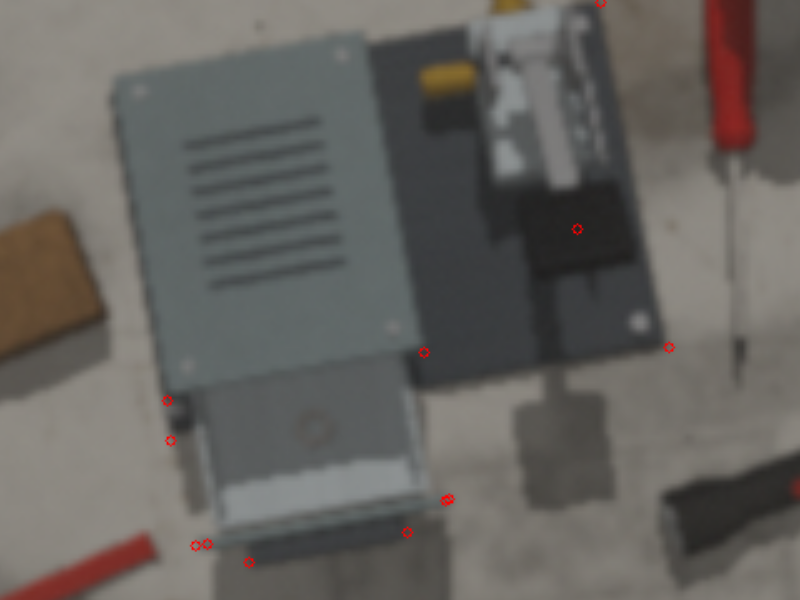

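View pics/fit_scene.png

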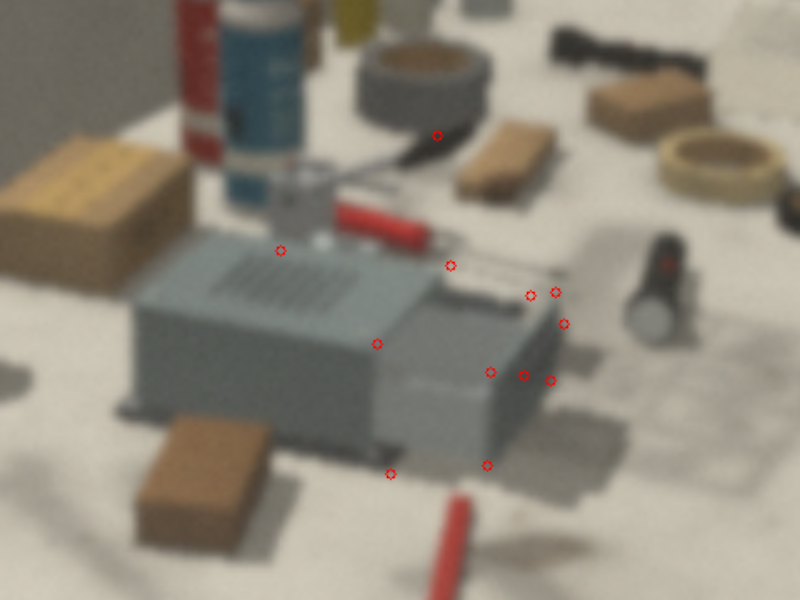

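```bash
cat > go.py <<'E'
import sys,numpy as np
from scipy.spatial.transform import Rotation as Ro
from rig import manip
a=[float(x) for x in sys.argv[1:]]
s=manip.state();R=Ro.from_euler('xyz',s['orientation'])
T=Ro.from_euler('xyz',a[3:6])
d=np.array(a[:3])-s['tool_pos']
print('t',s['time_s'],'pos',s['tool_pos'].round(4) if hasattr(s['tool_pos'],'round') else s['tool_pos'],'F',np.round(s['ft_force'],1))
print('rot deg',np.degrees((R.inv()*T).as_rotvec()).round(2),'shift mm in current',(R.inv().apply(d)*1e3).round(1),'in target axes',(T.inv().apply(d)*1e3).round(1),'len',np.linalg.norm(d))
E
python3 go.py 0.431 -0.028 0.2 3.1416 0 0.164; python3 go.py 0.44 -0.25 0.2 3.1416 0 0.164
```

```text
t 0.4 pos [ 0.2849 -0.5842  0.2056] F [ 0.5 -0.3  0. ]
rot deg [-1.00e-02  1.00e-02  1.66e+01] shift mm in current [ 375.1 -435.8    5.7] in target axes [ 235.  -524.8    5.6] len 0.5750650556592624
t 0.4 pos [ 0.2849 -0.5842  0.2056] F [ 0.5 -0.3  0. ]
rot deg [-1.00e-02  1.00e-02  1.66e+01] shift mm in current [ 285.9 -232.3    5.6] in target axes [ 207.6 -304.4    5.6] len 0.3684529424595744
```

apply_moves(motion=[[0,0,0,0,0,8.3],[0,0,0,0,0,8.3],[0.026,-0.038,0,0,0,0],[0.026,-0.038,0,0,0,0],[0.026,-0.038,0,0,0,0],[0.026,-0.038,0,0,0,0],[0.026,-0.038,0,0,0,0],[0.026,-0.038,0,0,0,0],[0.026,-0.038,0,0,0,0],[0.026,-0.038,0,0,0,0]], gripper=1)

```text
time_s: 1.4
tool_pos: [0.441, -0.2487, 0.2061]
orientation: [3.141, -0.001, 0.164]
ft_force: [1.4, 0.3, -0.2]
grip_width: 0.0002
```

```bash
python3 go.py 0.431 -0.028 0.2 3.1416 0 0.164
```

```text
t 1.4 pos [ 0.441  -0.2487  0.2061] F [ 1.4  0.3 -0.2]
rot deg [ 0.06 -0.03 -0.  ] shift mm in current [  26.1 -219.3    5.9] in target axes [  26.1 -219.3    6.1] len 0.22096388052405366
```

apply_moves(motion=[[0.004,-0.036,0,0,0,0],[0.004,-0.036,0,0,0,0],[0.004,-0.036,0,0,0,0],[0.004,-0.036,0,0,0,0],[0.005,-0.037,0,0,0,0],[0.005,-0.038,0,0,0,0],[0,0,0.03,0,0,0],[0,0,0.03,0,0,0],[0,0,0.02,0,0,0],[0,0,0,0,0,0]])

```text
time_s: 2.4
tool_pos: [0.428, -0.0297, 0.1233]
orientation: [-3.14, 0.005, 0.165]
ft_force: [0.3, 0.4, -0.9]
grip_width: 0.0004
```

```bash
python3 look.py 1; python3 go.py 0.431 -0.028 0.05 3.1416 0 0.164; python3 -c "
import cv2
i=cv2.imread('pics/scene_1.png'); cv2.imwrite('pics/scene_1z.png',cv2.resize(i[140:350,160:440],(800,600),interpolation=cv2.INTER_CUBIC))"
```

```text
{'time_s': 2.4, 'qpos': [0.569, -0.076, -0.534, 2.053, -0.043, 1.16, -1.353], 'joint_vel': [0.005, -0.027, 0.008, -0.064, -0.007, 0.036, 0.008], 'joint_torque': [-0.175, -21.391, 0.842, -29.22, 0.05, -0.377, -0.071], 'tool_pos': [0.428, -0.03, 0.123], 'orientation': [-3.14, 0.005, 0.165], 'ft_force': [0.278, 0.36, -0.934], 'moment': [0.061, 0.032, 0.001], 'grip_width': 0.0}
scene drying_box 0.82 [262.5, 232.6] 220 310 187 257
scene drawer_front 0.67 [288.8, 239.8] 272 309 224 254
scene drawer_front 0.35 [272.0, 208.9] 264 294 203 214
scene lever_pad 0.27 [237.6, 260.6] 224 250 247 273
top drying_box 0.89 [286.6, 192.0] 238 347 140 248
top drying_box 0.54 [372.0, 238.3] 348 400 227 255
top drawer_front 0.92 [282.1, 233.4] 254 304 216 249
top lever_pad 0.95 [329.7, 183.2] 317 341 151 200
t 2.8 pos [ 0.431  -0.0302  0.1266] F [ 0.1  0.6 -0.2]
rot deg [ 0.05 -0.09 -0.01] shift mm in current [ 0.2 -2.2 76.6] in target axes [ 0.3 -2.2 76.6] len 0.07663528115393341
```

View pics/scene_1z.png

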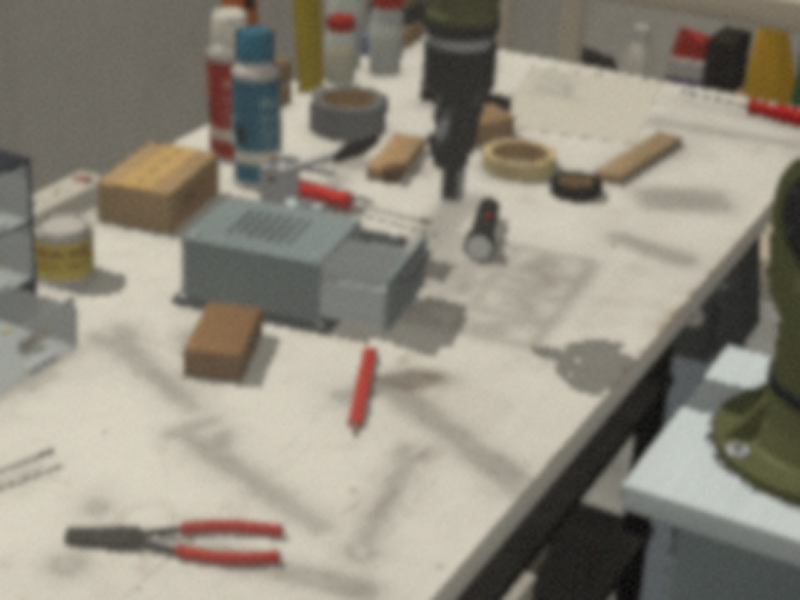

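The gripper hangs shut in front of the drawer (zoomed tip about 453,190), drawer and lever untouched. Next I lower beside the lip.

apply_moves(motion=[[0,0,0.025,0,0,0],[0,0,0.025,0,0,0],[0,0,0.025,0,0,0],[0,0,0,0,0,0],[0.005,0,0,0,0,0],[0.005,0,0,0,0,0],[0.005,0,0,0,0,0],[0.005,0,0,0,0,0],[0.005,0,0,0,0,0],[0,0,0,0,0,0]])

```text
time_s: 3.8
tool_pos: [0.456, -0.0257, 0.051]
orientation: [-3.141, -0.001, 0.164]
ft_force: [-0.5, -0.3, -0.6]
grip_width: 0.0003
```

apply_moves(motion=[[0.005,0,0,0,0,0],[0.005,0,0,0,0,0],[0.005,0,0,0,0,0],[0.005,0,0,0,0,0],[0.005,0,0,0,0,0],[0.005,0,0,0,0,0],[0.005,0,0,0,0,0],[0.005,0,0,0,0,0],[0.004,0,0,0,0,0],[0,0,0,0,0,0]])

```text
time_s: 4.8
tool_pos: [0.499, -0.0186, 0.0507]
orientation: [-3.141, -0.0, 0.164]
ft_force: [0.4, -0.4, 0.7]
grip_width: -0.0001
```

```bash
python3 look.py 2; python3 go.py 0.515 -0.014 0.05 3.1416 0 0.164; python3 -c "
import cv2
i=cv2.imread('pics/scene_2.png'); cv2.imwrite('pics/scene_2z.png',cv2.resize(i[140:350,160:440],(800,600),interpolation=cv2.INTER_CUBIC))"
```

```text
{'time_s': 4.8, 'qpos': [0.504, 0.181, -0.558, 1.98, 0.112, 1.011, -1.513], 'joint_vel': [0.004, -0.013, 0.001, 0.016, -0.005, 0.007, 0.006], 'joint_torque': [-0.031, -32.735, -2.624, -27.162, 0.044, -0.031, -0.039], 'tool_pos': [0.499, -0.019, 0.051], 'orientation': [-3.141, -0.0, 0.164], 'ft_force': [0.37, -0.368, 0.699], 'moment': [-0.019, 0.0, 0.027], 'grip_width': -0.0}
scene drying_box 0.76 [263.3, 233.8] 221 309 190 256
scene drawer_front 0.95 [289.6, 243.5] 272 310 223 255
top drying_box 0.78 [298.4, 181.9] 238 348 140 220
t 5.2 pos [ 0.4983 -0.0189  0.0507] F [-0.7 -0.3  0. ]
rot deg [ 0.02  0.   -0.  ] shift mm in current [17.3 -2.1  0.7] in target axes [17.3 -2.1  0.7] len 0.01740257571705839
```

View pics/scene_2z.png

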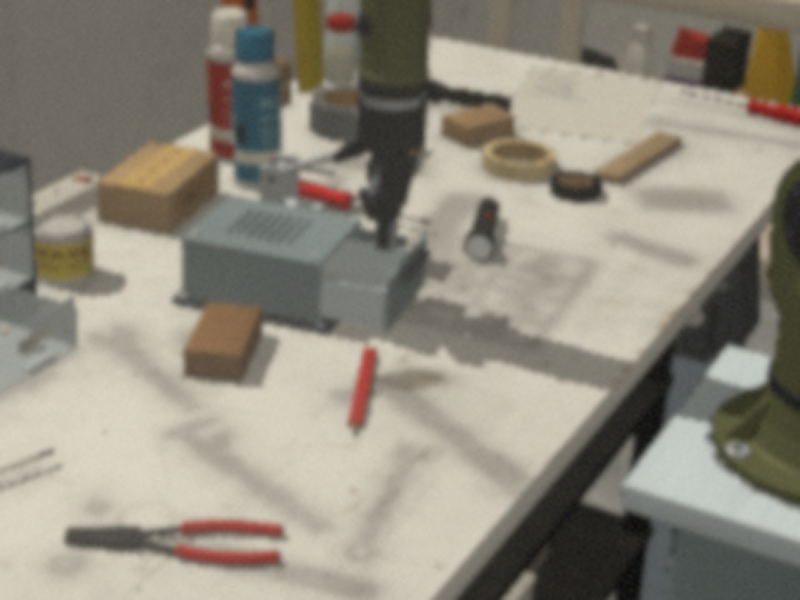

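Run:
```python
import numpy as np,pickle,cv2
from rig import manip
s=manip.state()
for n in ['scene','top']:
    p=pickle.load(open(n+'.pkl','rb'));K,R,t=p['intrinsics'],p['R'],p['t']
    im=cv2.resize(p['image'][:,:,::-1],None,fx=4,fy=4,interpolation=cv2.INTER_CUBIC)
    for z,c in [(0,(0,0,255)),(.07,(0,255,255))]:
        X=np.array(s['tool_pos'])+[0,0,z]
        u=K@(R@X+t);u=u[:2]/u[2];print(n,z,u)
        cv2.circle(im,(int(u[0]*4+2),int(u[1]*4+2)),5,c,1)
    c=(u*4).astype(int)
    im=im[max(c[1]-300,0):c[1]+300,max(c[0]-400,0):c[0]+400]
    cv2.imwrite(f'pics/tcp_{n}.png',im)
```

```text
scene 0 [294.1338707  233.98420207]
scene 0.07 [295.02163535 213.6346691 ]
top 0 [279.48119815 239.05895343]
top 0.07 [278.49645327 238.15729492]
```

View pics/tcp_scene.png

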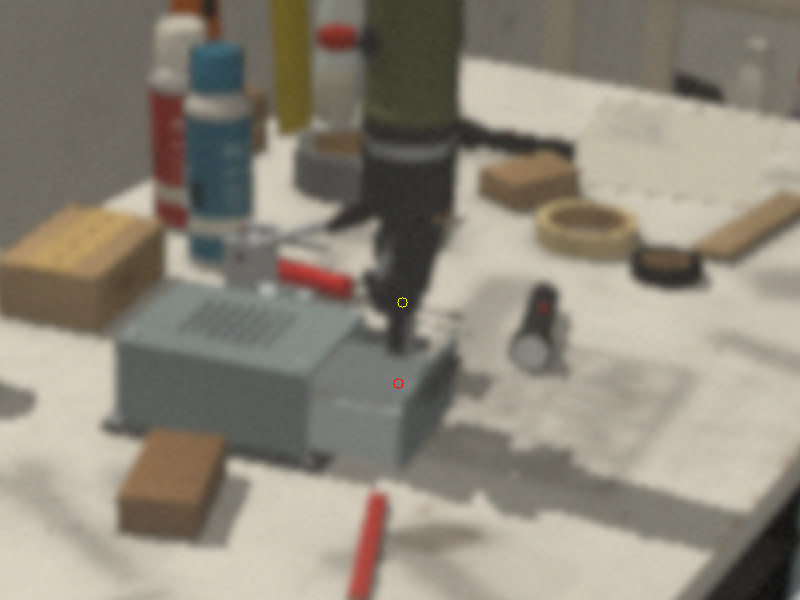

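View pics/tcp_top.png

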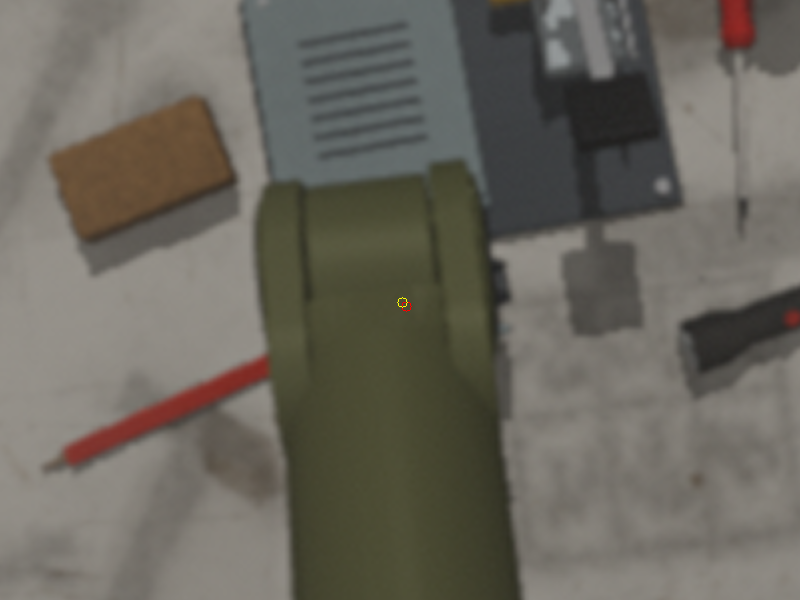

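Run:
```python
import numpy as np,pickle,cv2
p=pickle.load(open('scene.pkl','rb'));K,R,t=p['intrinsics'],p['R'],p['t']
from fit import W,q
def pr(X):
    u=K@(R@np.array(X)+t);return u[:2]/u[2]
print('tip1',pr([.428,-.0297,.1233]))
ims=[cv2.imread(f'pics/scene_{i}.png') for i in range(3)]
out=[]
for k,im in enumerate(ims):
    b=cv2.resize(im,None,fx=6,fy=6,interpolation=cv2.INTER_CUBIC)
    X=[None,[.428,-.0297,.1233],[.4983,-.0189,.0507]][k]
    if X: 
        for z in (0,.02,.073):
            u=pr(np.array(X)+[0,0,z]);cv2.circle(b,(int(u[0]*6+3),int(u[1]*6+3)),4,(0,0,255),2)
    for y in (.124,-.004):
        for zz in (.012,.076):
            u=pr(W((-.087-q[3],y,zz),q));cv2.circle(b,(int(u[0]*6+3),int(u[1]*6+3)),4,(0,255,0),1)
    out.append(b[1150:1650,1580:1980])
cv2.imwrite('pics/cmp.png',cv2.resize(np.hstack(out),(800,333)))
cv2.imwrite('pics/cmp2.png',cv2.resize(out[2],None,fx=1.2,fy=1.2))
```

```text
tip1 [316.97864407 216.83196631]
```

View pics/cmp.png

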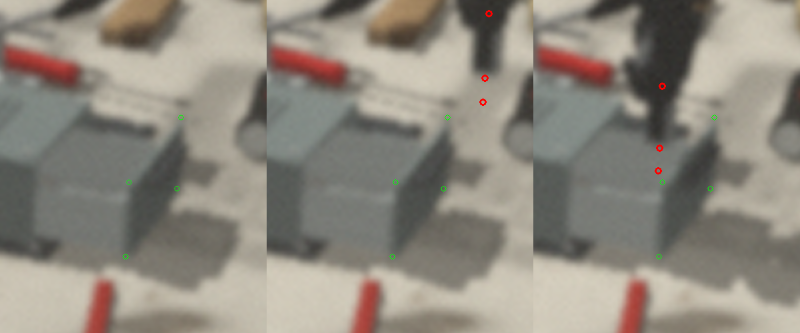

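View pics/cmp2.png

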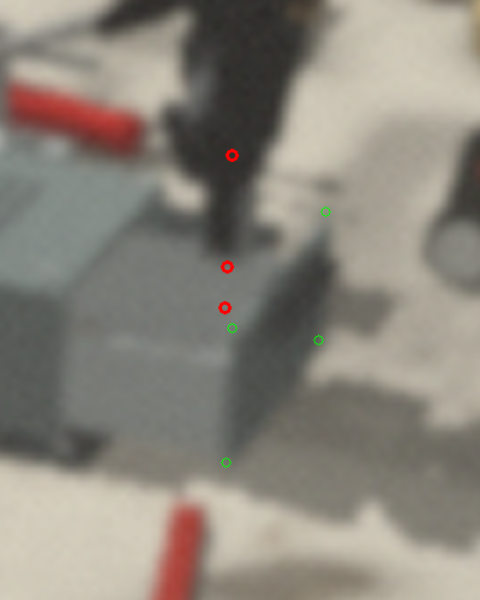

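Run:
```python
import numpy as np,cv2
from rig import manip,optics
s=manip.state();p=optics.read_camera('wrist');im=p['image'][:,:,::-1].copy()
M=np.array(p['mount']);print(M.round(3),p['intrinsics'],s['tool_pos'])
for z in (0,-.02,-.05):
    c=np.linalg.inv(M)@[0,0,z,1];u=p['intrinsics']@c[:3];u=u[:2]/u[2];print(z,u)
    cv2.circle(im,tuple(int(v) for v in u),4,(0,0,255),1)
cv2.imwrite('pics/wrist_2.png',im)
```

```text
[[-0.    -0.947 -0.321  0.082]
 [ 1.    -0.     0.001 -0.   ]
 [-0.001 -0.321  0.947 -0.169]
 [ 0.     0.     0.     1.   ]] [[328.89145869   0.         281.09479717]
 [  0.         328.89145869 211.75344752]
 [  0.           0.           1.        ]] [ 0.49831505 -0.01889047  0.05073854]
0 [281.12750233 253.81642827]
-0.02 [281.17127713 271.20474114]
-0.05 [281.25934582 306.18756225]
```

View pics/wrist_2.png

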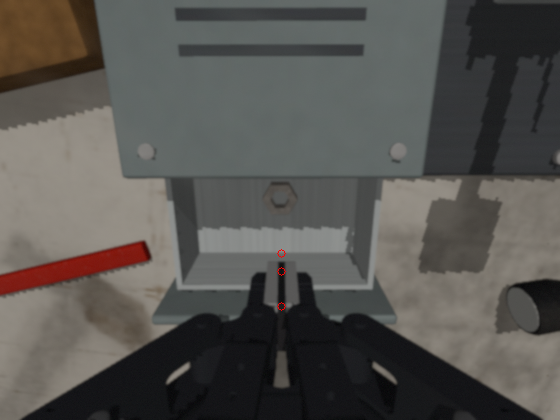

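Run:
```python
import numpy as np,cv2
from scipy.spatial.transform import Rotation as Ro
from rig import manip,optics
from fit import W,q
s=manip.state();p=optics.read_camera('wrist');im=cv2.imread('pics/wrist_2.png')
M=np.array(p['mount']);T=np.eye(4);T[:3,:3]=Ro.from_euler('xyz',s['orientation']).as_matrix();T[:3,3]=s['tool_pos'];C=np.linalg.inv(T@M);K=p['intrinsics']
def pr(P):
    c=C@np.r_[W(P,q),1];u=K@c[:3];return u[:2]/u[2]
d=q[3]
for P,c in [((-.08,.125,.081),(0,255,0)),((-.08,-.005,.081),(0,255,0)),((-.087-d,.124,.076),(0,0,255)),((-.087-d,-.004,.076),(0,0,255)),((-.1-d,.1,.07),(255,0,0)),((-.1-d,.02,.07),(255,0,0))]:
    u=pr(P);print(P,u.round(1));cv2.circle(im,tuple(int(v) for v in u),4,c,1)
cv2.imwrite('pics/wrist_2b.png',im)
```

```text
(-0.08, 0.125, 0.081) [125.6 184.1]
(-0.08, -0.005, 0.081) [426.5 183.9]
(np.float64(-0.15316017122086875), 0.124, 0.076) [153.3 319.4]
(np.float64(-0.15316017122086875), -0.004, 0.076) [400.5 319.2]
(np.float64(-0.16616017122086876), 0.1, 0.07) [204.1 332.5]
(np.float64(-0.16616017122086876), 0.02, 0.07) [350.2 332.3]
```

View pics/wrist_2b.png

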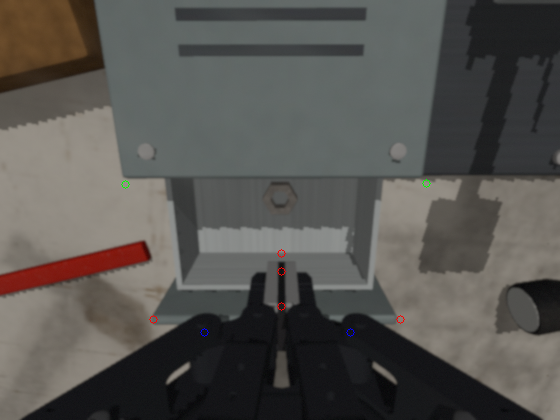

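The fitted box lines match the wrist view: housing edge near row 178, plate edge near row 320. The shut fingers end about 28 mm short of the reported TCP, near row 262, so they passed over the front plate without touching it. I'll back out and go lower.

apply_moves(motion=[[0,0,-0.02,0,0,0],[0,0,-0.015,0,0,0],[-0.02,0,0,0,0,0],[-0.02,0,0,0,0,0],[-0.02,0,0,0,0,0],[-0.008,0,0,0,0,0],[0,0,0.02,0,0,0],[0,0,0.02,0,0,0],[0,0,0.023,0,0,0],[0,0,0,0,0,0]])

```text
time_s: 6.3
tool_pos: [0.4292, -0.0294, 0.0205]
orientation: [-3.139, 0.005, 0.164]
ft_force: [-0.9, -0.2, -0.2]
grip_width: -0.0001
```

```bash
cat > wr.py <<'E'
import sys,numpy as np,cv2
from rig import manip,optics
s=manip.state();print(s['time_s'],np.round(s['tool_pos'],4),np.round(s['ft_force'],1))
a=optics.read_camera('wrist')['image'][:,:,::-1];b=optics.read_camera('scene')['image'][130:340,170:450,::-1]
b=cv2.resize(b,(560,420),interpolation=cv2.INTER_CUBIC)
cv2.imwrite(f'pics/w{sys.argv[1]}.png',cv2.resize(np.hstack([a,b]),(800,300),interpolation=cv2.INTER_AREA))
E
python3 wr.py 3
```

```text
6.3 [ 0.4292 -0.0294  0.0205] [-0.9 -0.2 -0.2]
```

View pics/w3.png

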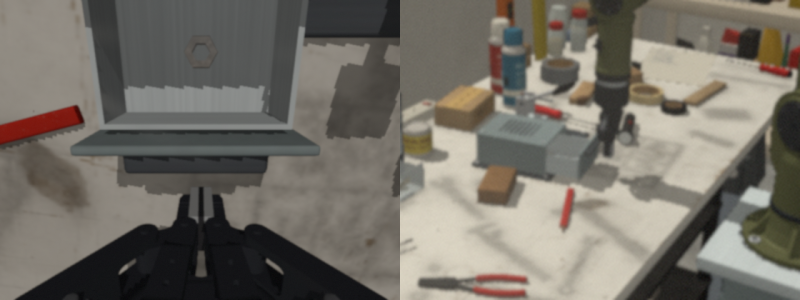

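The shut fingers now stand in front of the dark lip (wrist view: tip at about 200,187; lip edge at row 172). I'll push.

apply_moves(motion=[[0.005,0,0,0,0,0],[0.005,0,0,0,0,0],[0.005,0,0,0,0,0],[0.005,0,0,0,0,0],[0.005,0,0,0,0,0],[0.005,0,0,0,0,0],[0.005,0,0,0,0,0],[0.005,0,0,0,0,0],[0,0,0,0,0,0]])

```text
time_s: 7.3
tool_pos: [0.4719, -0.023, 0.0228]
orientation: [-3.141, -0.001, 0.164]
ft_force: [0.2, 0.4, -0.6]
grip_width: 0.0002
```

```bash
python3 wr.py 4
```

```text
7.3 [ 0.4719 -0.023   0.0228] [ 0.2  0.4 -0.6]
```

View pics/w4.png

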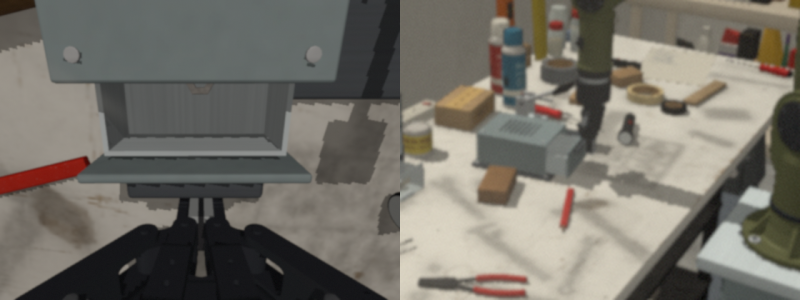

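apply_moves(motion=[[0.005,0,0,0,0,0],[0.005,0,0,0,0,0],[0.005,0,0,0,0,0],[0.005,0,0,0,0,0],[0.005,0,0,0,0,0],[0.005,0,0,0,0,0],[0,0,0,0,0,0]])

```text
time_s: 8.1
tool_pos: [0.5017, -0.0182, 0.023]
orientation: [-3.142, -0.002, 0.164]
ft_force: [-0.8, -0.3, 0.5]
grip_width: 0.0001
```

```bash
python3 wr.py 5
```

```text
8.1 [ 0.5017 -0.0182  0.023 ] [-0.8 -0.3  0.5]
```

View pics/w5.png

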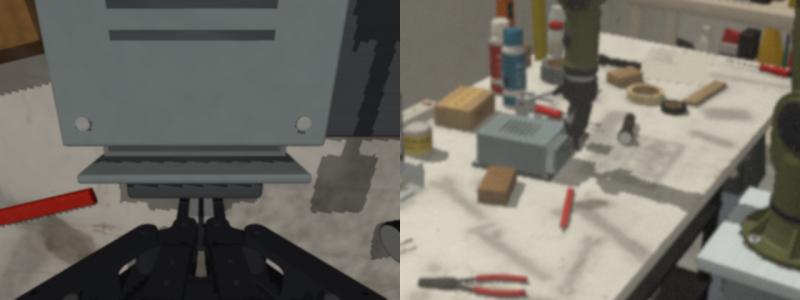

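apply_moves(motion=[[0.003,0,0,0,0,0],[0.003,0,0,0,0,0],[0.003,0,0,0,0,0],[0.003,0,0,0,0,0]])

```text
time_s: 8.6
tool_pos: [0.5111, -0.0168, 0.0225]
orientation: [3.141, 0.003, 0.164]
ft_force: [-3.2, 0.2, 2.5]
grip_width: -0.0004
```

apply_moves(motion=[[0.002,0,0,0,0,0],[0.002,0,0,0,0,0]])

```text
time_s: 8.8
tool_pos: [0.5171, -0.0157, 0.0228]
orientation: [3.141, -0.002, 0.164]
ft_force: [0.3, 0.2, 0.5]
grip_width: -0.0001
```

```bash
python3 wr.py 6
```

```text
8.8 [ 0.5171 -0.0157  0.0228] [0.3 0.2 0.5]
```

View pics/w6.png

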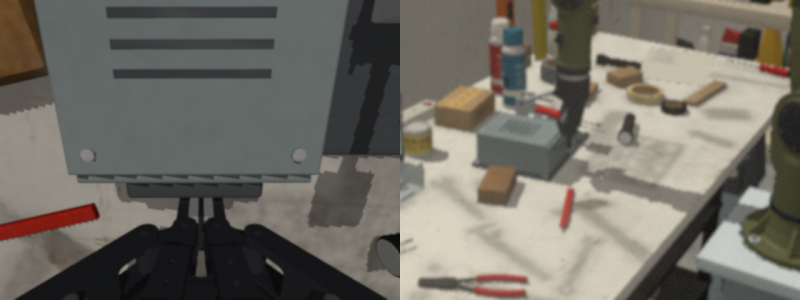

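apply_moves(motion=[[0.002,0,0,0,0,0],[0.001,0,0,0,0,0],[0,0,0,0,0,0]])

```text
time_s: 9.2
tool_pos: [0.5175, -0.0156, 0.0225]
orientation: [3.142, 0.004, 0.164]
ft_force: [-6.4, -0.2, 4.7]
grip_width: 0.0
```

apply_moves(motion=[[-0.02,0,0,0,0,0],[-0.02,0,0,0,0,0],[0,0,-0.04,0,0,0],[0,0,-0.05,0,0,0],[0,0,-0.05,0,0,0],[0,0,-0.05,0,0,0],[0,0,0,0,0,0]])

```text
time_s: 9.9
tool_pos: [0.4847, -0.0218, 0.2203]
orientation: [3.136, -0.014, 0.164]
ft_force: [0.1, 1.0, -0.2]
grip_width: -0.0
```

```bash
python3 wr.py 7;  python3 go.py 0.598 -0.147 0.2 3.1416 0 0.164
```

```text
9.9 [ 0.4847 -0.0218  0.2203] [ 0.1  1.  -0.2]
t 10.0 pos [ 0.4809 -0.0219  0.2141] F [-0.3 -0.6 -0.7]
rot deg [ 0.1  -0.21  0.01] shift mm in current [ 95.  142.5  14.7] in target axes [ 95.1 142.5  14.1] len 0.17189515939275976
```

View pics/w7.png

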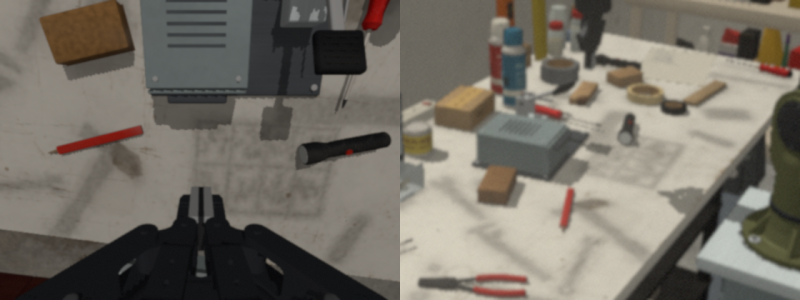

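The drawer sits flush with the housing and stayed there when released. The lever is still up. Next I move above the pad.

apply_moves(motion=[[0.019,0.028,0,0,0,0],[0.019,0.028,0,0,0,0],[0.019,0.029,0,0,0,0],[0.019,0.029,0,0,0,0],[0.019,0.028,0.01,0,0,0],[0,0,0,0,0,0],[0,0,0,0,0,0]])

```text
time_s: 10.7
tool_pos: [0.5955, -0.1463, 0.1996]
orientation: [-3.138, 0.004, 0.163]
ft_force: [-0.2, 1.5, 0.2]
grip_width: -0.0002
```

```bash
python3 wr.py 8;  python3 go.py 0.598 -0.147 0.2 3.1416 0 0.164
```

```text
10.7 [ 0.5955 -0.1463  0.1996] [-0.2  1.5  0.2]
t 10.8 pos [ 0.5959 -0.1449  0.2016] F [-0.1  0.3  0.5]
rot deg [-0.08  0.09  0.1 ] shift mm in current [1.7 2.4 1.6] in target axes [1.7 2.4 1.6] len 0.0033986434308883196
```

View pics/w8.png

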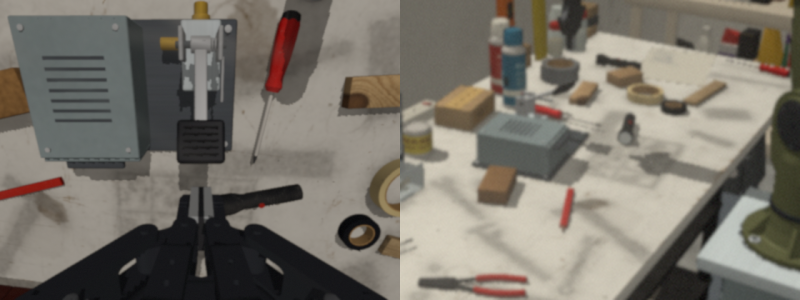

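Run:
```python
import numpy as np
from scipy.spatial.transform import Rotation as Ro
from rig import manip,optics
from fit import W,q
s=manip.state();p=optics.read_camera('wrist')
M=np.array(p['mount']);T=np.eye(4);T[:3,:3]=Ro.from_euler('xyz',s['orientation']).as_matrix();T[:3,3]=s['tool_pos'];C=np.linalg.inv(T@M);K=p['intrinsics']
for P in [(-.04,-.085,.137),(-.061,-.11,.147),(-.061,-.06,.147)]:
    c=C@np.r_[W(P,q),1];u=K@c[:3];print(P,(u[:2]/u[2]).round(1))
for d in optics.outline_of('lever_pad',p)[:2]:
    ys,xs=np.nonzero(d['mask']);print(d['p'],d['pixel'],xs.min(),xs.max(),ys.min(),ys.max())
```

```text
(-0.04, -0.085, 0.137) [284.5 199.8]
(-0.061, -0.11, 0.147) [318.7 231.3]
(-0.061, -0.06, 0.147) [250.4 231.2]
0.7 [282.1, 182.3] 250 316 51 228
```

apply_moves(motion=[[0,0,0.02,0,0,0],[0,0.002,0.02,0,0,0],[0,0,0.02,0,0,0],[0,0,0.01,0,0,0],[0,0,0,0,0,0],[0,0,0,0,0,0]])

```text
time_s: 11.5
tool_pos: [0.5974, -0.1481, 0.1337]
orientation: [3.141, -0.001, 0.165]
ft_force: [-0.3, 0.6, 0.3]
grip_width: -0.0002
```

```bash
python3 wr.py 9
```

```text
11.5 [ 0.5974 -0.1481  0.1337] [-0.3  0.6  0.3]
```

View pics/w9.png

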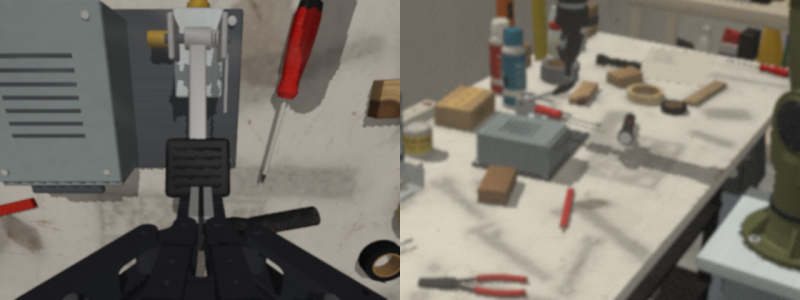

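Run:
```python
import cv2
from rig import optics
a=optics.read_camera('wrist')['image'][:,:,::-1]
b=optics.read_camera('scene')['image'][150:240,270:390,::-1]
cv2.imwrite('pics/w9b.png',cv2.convertScaleAbs(cv2.resize(a[170:380,140:420],(800,600),interpolation=cv2.INTER_CUBIC),alpha=2))
cv2.imwrite('pics/s9b.png',cv2.resize(b,(800,600),interpolation=cv2.INTER_CUBIC))
```

```text
(no output)
```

View pics/w9b.png

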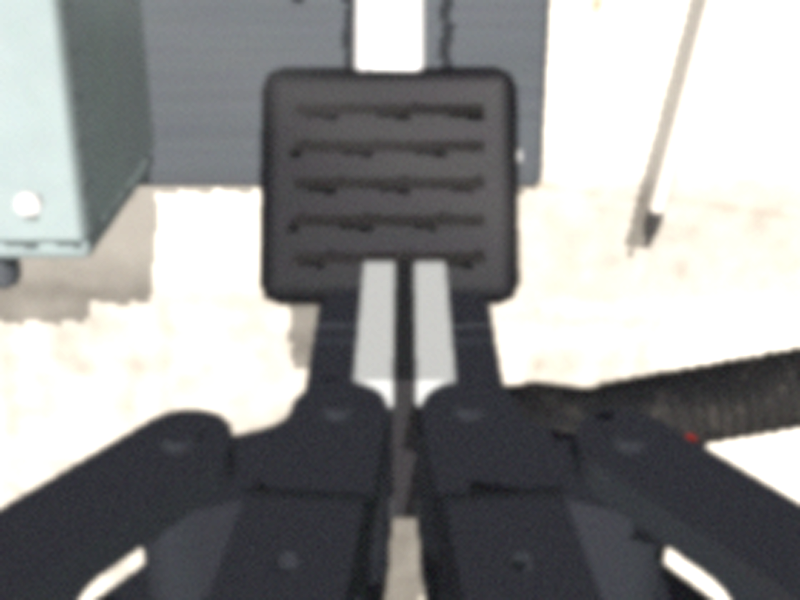

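View pics/s9b.png

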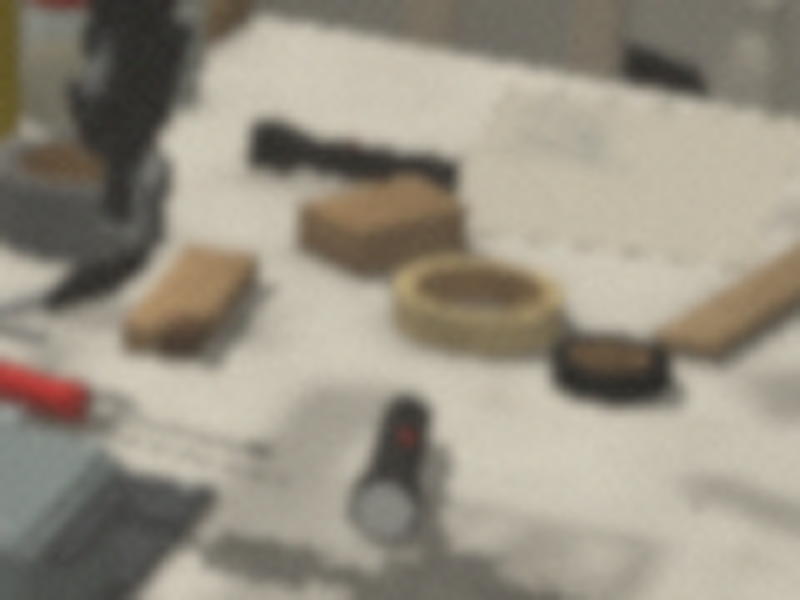

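The fingers (light pads ending at about 405,260 in the wrist zoom) hang over the near part of the pad, not yet touching. I'll step down slowly.

apply_moves(motion=[[0,0,0.005,0,0,0],[0,0,0.005,0,0,0],[0,0,0,0,0,0]])

```text
time_s: 12.0
tool_pos: [0.5966, -0.1484, 0.1219]
orientation: [-3.141, 0.001, 0.164]
ft_force: [0.3, 0.5, 1.1]
grip_width: -0.0
```

apply_moves(motion=[[0,0,0.005,0,0,0],[0,0,0,0,0,0],[0,0,0,0,0,0]])

```text
time_s: 12.3
tool_pos: [0.5967, -0.1486, 0.1177]
orientation: [3.141, 0.001, 0.164]
ft_force: [-1.7, -1.3, 3.5]
grip_width: 0.0002
```

apply_moves(motion=[[0,0,0.005,0,0,0],[0,0,0,0,0,0],[0,0,0,0,0,0]])

```text
time_s: 12.6
tool_pos: [0.5975, -0.1485, 0.1127]
orientation: [3.141, -0.001, 0.164]
ft_force: [0.4, -0.9, 2.0]
grip_width: -0.0001
```

apply_moves(motion=[[0,0,0.005,0,0,0],[0,0,0,0,0,0],[0,0,0,0,0,0]])

```text
time_s: 12.9
tool_pos: [0.5972, -0.1485, 0.1076]
orientation: [3.141, -0.0, 0.164]
ft_force: [0.5, -1.6, 2.1]
grip_width: -0.0001
```

```bash
cat > wz.py <<'E'
import sys,cv2,numpy as np
from rig import optics,manip
s=manip.state();print(s['time_s'],np.round(s['tool_pos'],4),np.round(s['ft_force'],1),np.round(s['moment'],2))
a=optics.read_camera('wrist')['image'][:,:,::-1]
b=optics.read_camera('scene')['image'][160:265,210:350,::-1]
a=cv2.convertScaleAbs(cv2.resize(a[0:300,60:460],(400,300)),alpha=1.7)
cv2.imwrite(f'pics/z{sys.argv[1]}.png',np.hstack([a,cv2.resize(b,(400,300),interpolation=cv2.INTER_CUBIC)]))
E
python3 wz.py 10
```

```text
12.9 [ 0.5972 -0.1485  0.1076] [ 0.5 -1.6  2.1] [-0.21 -0.21  0.06]
```

View pics/z10.png

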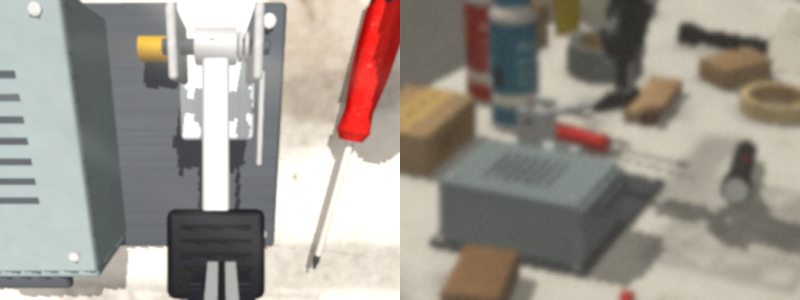

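Contact came at TCP z of about 0.121, which agrees with the pad's near edge at 0.147, so level should be at TCP z of about 0.065.

apply_moves(motion=[[0,0,0.004,0,0,0],[0,0,0.004,0,0,0],[0,0,0.004,0,0,0],[0,0,0.004,0,0,0],[0,0,0.004,0,0,0],[0,0,0.004,0,0,0],[0,0,0.004,0,0,0],[0,0,0,0,0,0],[0,0,0,0,0,0]])

```text
time_s: 13.9
tool_pos: [0.5967, -0.1484, 0.0796]
orientation: [-3.142, 0.001, 0.164]
ft_force: [-4.1, -0.0, 5.1]
grip_width: -0.0001
```

```bash
python3 wz.py 11
```

```text
13.9 [ 0.5967 -0.1484  0.0796] [-4.1 -0.   5.1] [-0.13  0.76  0.04]
```

View pics/z11.png

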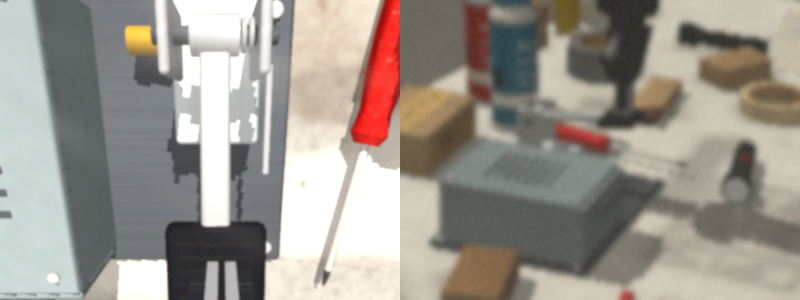

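apply_moves(motion=[[0,0,0.003,0,0,0],[0,0,0.003,0,0,0],[0,0,0.003,0,0,0],[0,0,0.002,0,0,0],[0,0,0,0,0,0],[0,0,0,0,0,0]])

```text
time_s: 14.6
tool_pos: [0.5965, -0.1486, 0.0688]
orientation: [3.141, 0.001, 0.164]
ft_force: [-3.9, -1.2, 5.9]
grip_width: 0.0002
```

```bash
python3 wz.py 12
python3 - <<'E'
import numpy as np,cv2
from scipy.spatial.transform import Rotation as Ro
from rig import manip,optics
from fit import W,q
q[:2]+=0.0025*np.array([np.cos(q[2]),np.sin(q[2])])
s=manip.state();p=optics.read_camera('wrist')
M=np.array(p['mount']);T=np.eye(4);T[:3,:3]=Ro.from_euler('xyz',s['orientation']).as_matrix();T[:3,3]=s['tool_pos'];C=np.linalg.inv(T@M);K=p['intrinsics']
im=cv2.convertScaleAbs(p['image'][:,:,::-1],alpha=1.7);im=cv2.resize(im,None,fx=1.4,fy=1.4)
for th,col in [(.25,(255,0,0)),(.45,(0,255,0)),(.65,(0,0,255))]:
    a=.45-th;c,sn=np.cos(a),np.sin(a)
    for lx in (-.131,-.085):
        for y in (-.11,-.06):
            P=(.055+c*lx+sn*.006, y,.085-sn*lx+c*.006)
            k=C@np.r_[W(P,q),1];u=K@k[:3];u=u[:2]/u[2];print(th,lx,y,u.round(1));cv2.circle(im,tuple(int(v*1.4) for v in u),5,col,2)
cv2.imwrite('pics/lev12.png',im)
b=optics.read_camera('scene');Ks,Rs,ts=b['intrinsics'],b['R'],b['t']
im=cv2.resize(b['image'][160:230,250:343,::-1],None,fx=8,fy=8,interpolation=cv2.INTER_CUBIC)
for th,col in [(.25,(255,0,0)),(.45,(0,255,0)),(.65,(0,0,255))]:
    a=.45-th;c,sn=np.cos(a),np.sin(a)
    for lx in (-.131,-.085):
        P=(.055+c*lx+sn*.006,-.06,.085-sn*lx+c*.006);u=Ks@(Rs@W(P,q)+ts);u=u[:2]/u[2]
        cv2.circle(im,(int((u[0]-250)*8),int((u[1]-160)*8)),5,col,2)
cv2.imwrite('pics/lev12s.png',im)
E
```

```text
14.6 [ 0.5965 -0.1486  0.0688] [-3.9 -1.2  5.9] [-0.12  0.97 -0.02]
0.25 -0.131 -0.11 [334.7 336.7]
0.25 -0.131 -0.06 [222.3 336.9]
0.25 -0.085 -0.11 [336.9 235.1]
0.25 -0.085 -0.06 [219.7 235.2]
0.45 -0.131 -0.11 [326.7 309. ]
0.45 -0.131 -0.06 [231.  309.1]
0.45 -0.085 -0.11 [330.9 227. ]
0.45 -0.085 -0.06 [226.3 227.1]
0.65 -0.131 -0.11 [321.  280.6]
0.65 -0.131 -0.06 [237.2 280.7]
0.65 -0.085 -0.11 [326.3 214.3]
0.65 -0.085 -0.06 [231.3 214.4]
```

View pics/lev12.png

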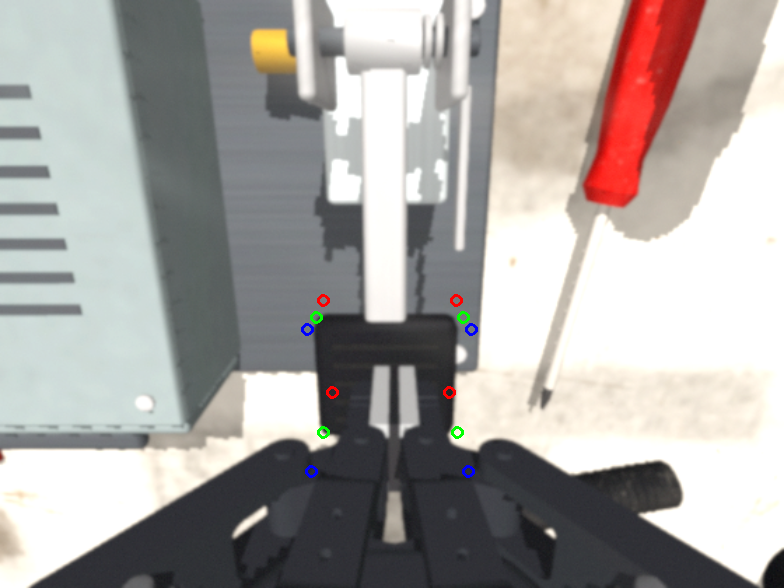

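View pics/lev12s.png

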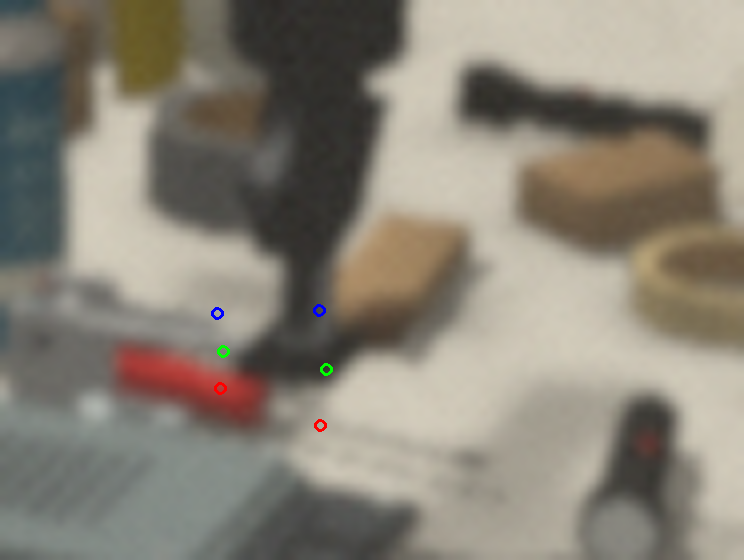

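The pad corners match the predicted level markers (green) in the wrist view, and the force is about 6 N. I'll hold here.

apply_moves(motion=[[0,0,0.001,0,0,0],[0,0,0,0,0,0],[0,0,0,0,0,0],[0,0,0,0,0,0],[0,0,0,0,0,0],[0,0,0,0,0,0],[0,0,0,0,0,0],[0,0,0,0,0,0],[0,0,0,0,0,0],[0,0,0,0,0,0]])

```text
time_s: 15.8
tool_pos: [0.5965, -0.1486, 0.0679]
orientation: [3.141, 0.001, 0.164]
ft_force: [-4.0, -0.9, 6.0]
grip_width: -0.0003
```

apply_moves(motion=[[0,0,0,0,0,0],[0,0,0,0,0,0],[0,0,0,0,0,0],[0,0,0,0,0,0],[0,0,0,0,0,0]])

```text
time_s: 16.3
tool_pos: [0.5965, -0.1486, 0.0679]
orientation: [3.141, 0.001, 0.164]
ft_force: [-4.1, -0.4, 5.4]
grip_width: 0.0
```

```bash
python3 wr.py 13; python3 look.py 13 | grep -v torque | head -3
```

```text
16.3 [ 0.5965 -0.1486  0.0679] [-4.1 -0.4  5.4]
scene drying_box 0.87 [258.3, 231.8] 221 300 193 256
scene drying_box 0.69 [238.5, 260.0] 224 251 247 273
scene drawer_front 0.81 [279.8, 238.4] 271 288 220 250
```

View pics/w13.png

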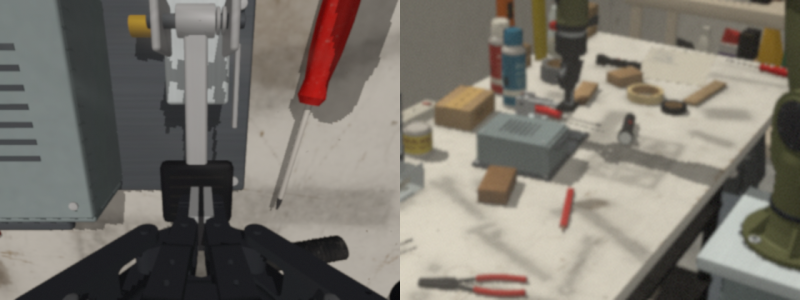

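View pics/top_13.png

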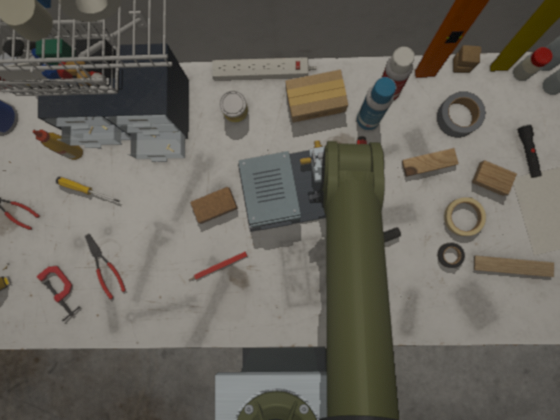

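The drawer is closed, the lever is held still at level, and the bystanders are unmoved. Handing in.

```bash
python3 -c "
from rig import manip
print(manip.hand_in()); print(manip.state()['tool_pos'])"
```

```text
the job is handed in; nothing more can be done
None
the job is handed in; nothing more can be done
```

I pushed the drawer fully home, then pressed the lever down to level and handed the job in at about 16 s with the arm still holding it there. The hand-in reported no verdict.

- **Drawer:** the pushing force rose to about 4 N and then dropped to near zero, which fits the detent snapping in. After that it hit a hard stop, and in later pictures it stayed flush with the housing after I let go.
- **Lever:** in the wrist view, the pad's corners matched where they should be at 0.45 rad. The spot where I first touched the pad gives a slightly lower angle, about 0.42 rad; both are inside the allowed range. The tool held still for 1.5 s with about 5.5–6 N upward on it.
- **Bystanders:** the block, pencil and offcut, and what the arm left visible of the driver and torch, showed no shift.

**First push missed:** the first push at the drawer passed over its front plate without touching anything. The closed fingers really end about 26–28 mm short of the reported TCP, which disagrees with the description. I saw this in the pictures and allowed for it in the second push and at the lever.

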